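Sweep the loose vial caps into the collecting pan

TASK

Three loose vial caps lie scattered on the cabinet top. Sweep all three with the fingertips through the open front of the low metal collecting pan, gently and without picking them up or squeezing them, so that each lies wholly inside, past the sloping lip. Leave the two standing vials, the USB stick and the pen where they are.

Things in the scene. Friction and masses are not known exactly. Their poses are not given: they have to be found in the camera images.
- pan: low bare aluminium collecting pan, fixed: 100 mm deep (x), 200 mm wide (y). Origin at the centre of its underside, on the surface; x points from the open front to the back wall, y left as seen looking in, z up. Side and back walls 3 mm thick, 22 mm high with a rolled rim 4.4 mm thick; 194 mm wide inside. The caps and one vial lie 110 to 205 mm before the origin (-x), up to 100 mm either side.
- pan_mouth (a point): middle of the pan's front edge, on the surface (50 mm before the pan's origin). The front is open over the whole inner width; from this edge a lip slopes up 2 mm over 12 mm to the flat floor, which is 2 mm above the surface.
- cap_1: grey ribbed plastic screw cap of a vial, a disc 26 mm across and 14 mm high, about 15 g, lying loose on the surface, closed side up; it stays flat and slides easily, and when pushed by a single narrow face it tends to roll off to one side. Origin at the centre of its underside.
- cap_2: grey ribbed plastic screw cap of a vial, a disc 26 mm across and 14 mm high, about 15 g, lying loose on the surface, open side up; it stays flat and slides easily, and when pushed by a single narrow face it tends to roll off to one side. Origin at the centre of its underside.
- cap_3: grey ribbed plastic screw cap of a vial, a disc 26 mm across and 14 mm high, about 15 g, lying loose on the surface, closed side up; it stays flat and slides easily, and when pushed by a single narrow face it tends to roll off to one side. Origin at the centre of its underside.
- vial_a: small clear vial with a ribbed cap, standing upright, 27 mm across and 61 mm tall, light and loose; it stands among the caps; not to be disturbed. Origin at the centre of its underside, z axis up.
- vial_b: small clear vial with a ribbed cap, standing upright, 27 mm across and 61 mm tall, light and loose; it stands just outside the pan's left (+y) wall; not to be disturbed. Origin at the centre of its underside, z axis up.
- usb_stick: USB stick, 18 x 50 x 8 mm, lying loose just outside the pan's right (-y) wall; not to be disturbed. Origin at the centre of its underside, long axis y.
- pen: black pen, 145 mm long and 9 mm high, lying loose behind the pan's back wall; not to be disturbed. Origin at the centre of its underside, long axis y.
Not all that is in view belongs to the job. What is shaped like the cap_3 but blue or pink is not meant.

How it is judged:
At the end, for the whole second after the job is handed in: All three caps lie at rest wholly inside the pan: between its side and back walls, their centres at least 22 mm in from the front edge, not on top of anything (underside less than 18 mm above the surface) (x of cap_1 in the frame of pan between -0.028 and 0.05 m and y of cap_1 in the frame of pan between -0.1 and 0.1 m and height (world z) of cap_1 between -0.002 and 0.018 m and linear speed of each of cap_1, cap_2, cap_3 below 0.01 m/s and x of cap_2 in the frame of pan between -0.028 and 0.05 m and y of cap_2 in the frame of pan between -0.1 and 0.1 m and height (world z) of cap_2 between -0.002 and 0.018 m and x of cap_3 in the frame of pan between -0.028 and 0.05 m and y of cap_3 in the frame of pan between -0.1 and 0.1 m and height (world z) of cap_3 between -0.002 and 0.018 m); the robot touches nothing.
It fails at once if a cap is lifted 18 mm or more off the surface (height (world z) of any of cap_1, cap_2, cap_3 above 0.018 m).
It fails at once if a cap is squeezed or pressed with more than 15 N by the fingers (contact force between the fingers and cap_1 above 15 N or contact force between the fingers and cap_2 above 15 N or contact force between the fingers and cap_3 above 15 N).
It fails at once if a vial, the USB stick or the pen is shifted by more than 20 mm (distance of any of vial_a, vial_b, usb_stick, pen from where it was at the start of the episode above 0.02 m).
It fails at once if a vial is tipped by more than 0.5 rad (angle between any of vial_a, vial_b's own z axis and vertical above 0.5 rad).
It also fails if it takes over 58 s, if anything falls off the work surface, if the arm or the gripper's body presses on something with over 40 N, if the wrist force passes 120 N, or if a joint passes its speed limit or range.

ROBOT

A 6-joint arm with a two-finger parallel gripper is mounted at the origin on a cart in front of the work surface, level with it; the furniture and walls round the work are solid. World frame = base frame: x ahead of the robot, y to its left, z up, the work surface at z = 0. Lengths are in m, angles in rad, forces in N, time in s.
With the tool pointing down it reaches from about 0.275 to 0.825 m from the base axis. Payload 5.2 kg.
Tool frame: the origin (TCP) lies at the very end of the fingers, on their centre line; the grasp point (between the pads) lies pinch_z behind it (pinch_z is the distance from the TCP to the grasp point, in m); z points along the fingers, y is the line along which they close (so a half turn about z gives the same grasp; the last joint's range is limited). The gripper opens to 93 mm and grips with 3 to 60 N. Pads are 15 mm wide; open, the fingers measure 128 mm over their backs; the gripper's body (75 mm by 188 mm) begins 65 mm behind the grasp point.
Start: joints at [1.078, 0.259, 1.535, -0, 1.348, -0.203], TCP at [0.157, 0.527, 0.219] pointing down, gripper open.
Joint ranges: [-3.14, 3.14], [-0.91, 2.08], [0.19, 2.58], [-1.22, 4.36], [0.22, 2.71], [-3.12, 3.12]. Speed limits (rad/s): [2.57, 2.57, 3.14, 3.14, 3.14, 3.14].

INTERFACE

Orientations are given as [roll, pitch, yaw] about the fixed x, y, z axes, in that order (R = Rz(yaw) Ry(pitch) Rx(roll)).
In Python, from plant import * gives the robot as it stands.
- The arm moves only by the tool send_rows, never from a script. Its argument "plan" is text: rows parted by semicolons, each of 7 numbers parted by spaces: the gripper command: -1 is shut, 1 is fully open, values between are in proportion, then the shift along the tool's x, y, z each as a share of 0.2 m, from -1 to 1, then the turn, a rotation vector about the tool's x, y, z each as a share of pi rad, from -1 to 1. A call has 1 to 5 rows; each row shifts and turns the commanded pose from where the row before left it, along the tool's axes as they then stand; what a row does not reach is not made up. A row lasts 1/10 s, in which the tool goes at most 50 mm and 8.59 degrees, less where a joint would pass 70% of its speed; a pose out of reach is approached as far as the arm can. A call with a number of a shift or a turn outside -1 to 1 is refused whole. A call with a gripper value outside its range is refused whole. The fingers move at their own pace and stop on an object; "squeeze" is the grip in N (left out, the last holds). Time passes only in rows, so rows that do not move let the fingers close. It gives the time, the measured TCP pose, the force, the opening and the grip force at its end, in the units of the state.
- observe(): the state, without advancing time (a new reading comes with each control period).
- capture(name): name is "side" or "top"; returns a dict with "pixels" (480x640x3 uint8, red, green, blue), "K" (3x3 intrinsics, pixels), "xyz" and "rotation" of the camera in the world. Camera axes: x right, y up, looking along -z (the intrinsics and any distortion apply to the point x, -y, -z); pixel columns grow to the right and rows downward; lengths in m; the calibration is good to about 2 mm. A picture is of the moment at which its call begins. There is no depth.
- hand_in(): hands the job in; it is judged then, once.
Trained networks look in a picture, given as the dict that the camera call returned (one of the last four; its "shot" number tells which), for a name from the list of things; names that differ only in an ending like _2 or _b are one class to them, and where a whole thing is asked for, a point or a joint stands for the part that bears it (a point fixed in the world has none). Each returns a list of dicts, best first, with "p" (0 to 1); they miss things now and then, are a little off and sometimes report something else, mostly with a low value. They report only what shows in the picture. A call takes as long as a camera call. They do not tell look-alikes from the thing itself.
- look_for(picture, query): "uv" ([column, row] in pixels, amid what is visible of it).
- silhouettes(picture, query): "region" (480x640 bool, what is visible of it) and "uv" ([column, row] in pixels, amid what is visible of it).
- place_of(picture, query): "uv" ([column, row] in pixels: a listed point, or the origin of a listed thing).
The state is a dict: "clock": time; "joint_pos": joint angles; "dq": joint speeds; "joint_torque": joint torques, N m; "tcp_pos": TCP position; "tcp_rot": TCP orientation; "force": force on the tool from outside, world axes, zero at the start; "wrist_torque": the same for the moment, N m; "grip_width": finger opening in m; "finger_force": force on a finger pad.
Only numpy, scipy, OpenCV 4.12 (cv2) and the standard library are available. Lean on these libraries where they do the work, as an engineer would, in place of code of your own. Each camera call takes 0.05 s, during which the arm holds its last target. There are 200 camera calls.

## Working session

There is one attempt and no reset: what is moved stays moved. The work goes in short steps, Python scripts to look and compute and a tool call to move; the robot and the scene stay as the last step left them, time stands still between calls to the robot, and variables do not carry over. Pictures are saved under pics/ and viewed, at most 10 in all, crops included, and the job is handed in when it is done.

Besides the shell and the picture viewer there is one more tool, called as name(argument=value, ...), one argument or row to a line, values as JSON. send_rows: Moves the arm, as the interface text tells. Shift numbers are shares of 0.2 m and turn numbers shares of pi rad, none past 1 either way. Its arguments: {"type":"object","properties":{"plan":{"type":"string"},"squeeze":{"type":"number"}},"required":["plan"]}

```bash
mkdir -p pics; ls; cat > h.py <<'E'
from plant import *
import numpy as np, cv2
def ray(p,uv):
    K=np.array(p["K"]);R=np.array(p["rotation"])
    if R.shape!=(3,3):
        from scipy.spatial.transform import Rotation as Ro
        R=Ro.from_euler('xyz',R).as_matrix()
    d=np.linalg.inv(K)@[uv[0],uv[1],1]; return np.array(p["xyz"]),R@[d[0],-d[1],-d[2]]
def at(p,uv,z=0):
    o,d=ray(p,uv); return (o+d*(z-o[2])/d[2]).round(4)
def save(p,n): cv2.imwrite(f"pics/{n}.png",p["pixels"][:,:,::-1])
E
python3 - <<'E'
from h import *
s=observe();print(s)
for c in("top","side"):
    p=capture(c);save(p,c+"0");print(c,{k:v for k,v in p.items() if k!="pixels"})
    for q in("cap_1","vial_a","usb_stick","pen","pan","pan_mouth"):
        for r in place_of(p,q):
            if r["p"]>.2: print(q,round(r["p"],2),np.round(r["uv"],1),at(p,r["uv"]))
E
```

```text
pics
{'clock': 0.0, 'joint_pos': array([ 1.07820621e+00,  2.59362988e-01,  1.53603678e+00, -2.78408875e-07,
        1.34796066e+00, -2.02787291e-01]), 'dq': array([-1.72435675e-04,  6.50810572e-04,  9.23111242e-04, -6.02708808e-05,
       -8.33379052e-04, -1.34602760e-03]), 'joint_torque': array([ 3.07179311e-03, -4.37313437e+01, -2.84004772e+01,  7.17452564e-02,
        4.14882135e-02, -1.71507122e-04]), 'tcp_pos': array([0.15689347, 0.52661317, 0.21782551]), 'tcp_rot': array([-3.13986105e+00, -3.55762989e-04,  2.85178959e+00]), 'force': array([-0.20130535, -0.33877935, -0.40033118]), 'wrist_torque': array([ 0.06345614, -0.00028085,  0.0169411 ]), 'finger_force': 0.0, 'grip_width': 0.092651718156734}
top {'K': array([[573.76082071,   0.        , 317.41636115],
       [  0.        , 573.76082071, 236.72987173],
       [  0.        ,   0.        ,   1.        ]]), 'xyz': array([0.5366303 , 0.19863851, 0.96468643]), 'rotation': array([ 0.06972824, -0.00263814, -1.58118404]), 'shot': 1}
cap_1 0.7 [245.6 269.4] [0.5502 0.3165 0.    ]
cap_1 0.68 [382.9 330.3] [0.4465 0.0879 0.    ]
cap_1 
[... 796 characters left out ...]
[0.5489 0.0611 0.    ]
cap_1 0.79 [366.4 314.6] [0.6058 0.052  0.    ]
cap_1 0.78 [236.9 332.7] [0.4457 0.0835 0.    ]
cap_1 0.77 [195.5 312.2] [0.4189 0.1525 0.    ]
cap_1 0.72 [290.5 295.2] [0.5455 0.1415 0.    ]
cap_1 0.66 [213.1 266.9] [0.4861 0.2728 0.    ]
cap_1 0.63 [242.7 249.2] [0.551  0.3167 0.    ]
cap_1 0.22 [310.1 261.9] [0.622  0.2266 0.    ]
vial_a 0.8 [230.5 289.6] [0.481  0.1922 0.    ]
vial_a 0.72 [294.1 226.5] [0.6713 0.3737 0.    ]
usb_stick 0.59 [396.3 289.4] [ 0.6823  0.093  -0.    ]
pen 0.66 [392.7 250.4] [0.7614 0.2089 0.    ]
pen 0.56 [395.9 287.8] [0.6848 0.0973 0.    ]
pan 0.97 [340.4 257. ] [0.6728 0.2226 0.    ]
pan_mouth 0.92 [310.1 262.5] [0.6209 0.2246 0.    ]
```

```bash
python3 - <<'E'
import cv2
t=cv2.imread("pics/top0.png");cv2.imwrite("pics/top0c.png",cv2.resize(t[120:380,190:430],None,fx=2.3,fy=2.3,interpolation=cv2.INTER_CUBIC))
s=cv2.imread("pics/side0.png");cv2.imwrite("pics/side0c.png",cv2.resize(s[200:360,160:440],None,fx=2.8,fy=2.8,interpolation=cv2.INTER_CUBIC))
E
```

```text
(no output)
```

View pics/top0c.png

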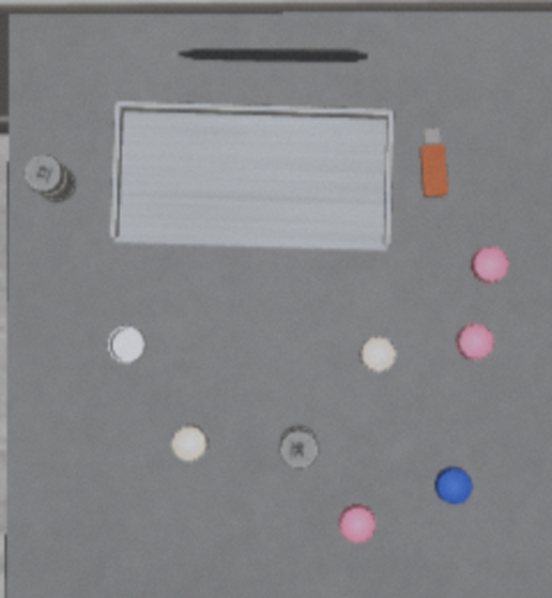

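View pics/side0c.png

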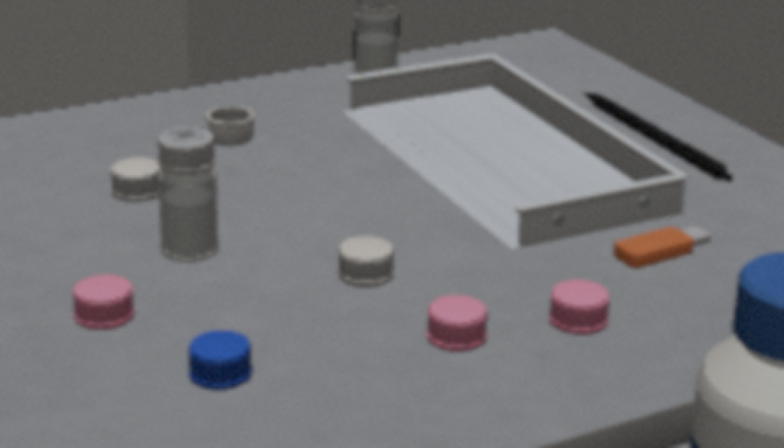

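Grey candidates in the top picture are the open cap at (246,269), which is cap_2, and closed caps at (271,314) and (356,275). The look-alikes to leave are pink at (345,344), (395,268) and (403,234), and blue at (383,330). The crops confirm the three grey or whitish caps. vial_a stands at about (319,310). Next I refine the positions.

```bash
python3 - <<'E'
from h import *
import plant
print(getattr(plant,"pinch_z",None))
p=capture("top")
for r in silhouettes(p,"cap_1"):
    v,u=np.nonzero(r["region"]);print(round(r["p"],2),np.round([u.mean(),v.mean()],1),len(u),at(p,[u.mean(),v.mean()],.011))
f=lambda c:[c[0]/2.3+190,c[1]/2.3+120]
for n,c,z in(("fl",(113,241),.002),("fr",(388,248),.002),("bl",(117,103),.022),("br",(393,110),.022),("A",(189,443),.013),("C",(378,354),.013),("2",(126,344),.013),("vialA",(298,446),.061)): print(n,at(p,f(c),z))
E
```

```text
0.0188
0.79 [244.4 269.4] 180 [0.5502 0.3171 0.011 ]
0.57 [387.3 330.5] 194 [0.4472 0.0819 0.011 ]
0.56 [353.4 273.4] 180 [0.5416 0.1364 0.011 ]
0.54 [345.  346.9] 223 [0.4211 0.1519 0.011 ]
0.53 [402.3 234.6] 230 [0.6054 0.0539 0.011 ]
0.5 [396.1 268. ] 206 [0.5499 0.0653 0.011 ]
0.48 [271.8 312.4] 172 [0.4788 0.272  0.011 ]
fl [0.6253 0.327  0.002 ]
fr [0.6182 0.1257 0.002 ]
bl [0.7235 0.3214 0.022 ]
br [0.7164 0.1221 0.022 ]
A [0.4785 0.2713 0.013 ]
C [0.5407 0.1349 0.013 ]
2 [0.5498 0.3162 0.013 ]
vialA [0.4787 0.1935 0.061 ]
```

send_rows(
  plan="-0.66 0 0 0 0 0 0.047; -0.66 -0.25 0 0 0 0 0; -0.66 -0.25 0 0 0 0 0; -0.66 -0.25 0 0 0 0 0; -0.66 -0.25 0 0 0 0 0",
  squeeze=5,
)

```text
clock: 1.3
tcp_pos: [0.3397, 0.4415, 0.2189]
tcp_rot: [3.141, 0.0, 2.705]
force: [0.3, 0.3, 0.4]
grip_width: 0.0575
finger_force: 0.0
```

send_rows(
  plan="-0.66 -0.203 -0.024 0.14 0 0 0; -0.66 -0.203 -0.024 0.14 0 0 0; -0.66 -0.203 -0.024 0.14 0 0 0; -0.66 -0.203 -0.024 0.14 0 0 0; -0.66 -0.203 -0.024 0.14 0 0 0",
)

```text
clock: 1.8
tcp_pos: [0.5135, 0.3336, 0.0777]
tcp_rot: [3.141, 0.0, 2.704]
force: [1.0, 0.5, 0.1]
grip_width: 0.0187
finger_force: 0.0
```

send_rows(
  plan="-0.66 0 0 0.2 0 0 0; -0.66 0 0 0.12 0 0 0; -0.66 0 0 0 0 0 0",
)

```text
clock: 2.1
tcp_pos: [0.5094, 0.3328, 0.0106]
tcp_rot: [-3.136, -0.005, 2.703]
force: [-0.8, 0.2, -0.5]
grip_width: 0.0158
finger_force: 0.0
```

send_rows(
  plan="-0.66 0 0.013 0.022 0 0 0; -0.66 -0.05 0 0 0 0 0; -0.66 -0.04 0 0 0 0 0; -0.66 -0.04 0 0 0 0 0; -0.66 -0.06 0 0 0 0 0",
)

```text
clock: 2.6
tcp_pos: [0.5486, 0.3209, 0.0113]
tcp_rot: [3.141, 0.001, 2.705]
force: [0.3, -0.1, -0.6]
grip_width: 0.0157
finger_force: 0.1
```

send_rows(
  plan="-0.66 -0.07 0 0 0 0 0; -0.66 -0.07 0 0 0 0 0; -0.66 -0.07 0 0 0 0 0; -0.66 -0.07 0 0 0 0 0; -0.66 -0.07 0 0 0 0 0",
)

```text
clock: 3.1
tcp_pos: [0.6121, 0.2905, 0.0101]
tcp_rot: [-3.141, -0.0, 2.704]
force: [0.1, 0.4, -0.1]
grip_width: 0.0158
finger_force: 0.1
```

send_rows(
  plan="-0.66 -0.06 0 0 0 0 0; -0.66 -0.06 0 0 0 0 0; -0.66 -0.05 0 0 0 0 0; -0.66 -0.03 0 0 0 0 0; -0.66 0 0 0 0 0 0",
)

```text
clock: 3.6
tcp_pos: [0.648, 0.2738, 0.0102]
tcp_rot: [3.141, 0.0, 2.704]
force: [-0.0, -0.7, 0.6]
grip_width: 0.0158
finger_force: 0.0
```

send_rows(
  plan="-0.66 0.1 0 0 0 0 0; -0.66 0.15 0 -0.15 0 0 0; -0.66 0.15 0 -0.2 0 0 0; -0.66 0.25 0 0 0 0 0; -0.66 0.25 0 0 0 0 0",
)

```text
clock: 4.1
tcp_pos: [0.4835, 0.3515, 0.0821]
tcp_rot: [3.139, 0.002, 2.703]
force: [-0.1, 1.1, 0.4]
grip_width: 0.016
finger_force: 0.0
```

```bash
python3 - <<'E'
from h import *
print(observe()["tcp_pos"])
for c in("top","side"):
    p=capture(c);save(p,c+"1")
    for r in silhouettes(p,"cap_1"):
        v,u=np.nonzero(r["region"]);print(c,round(r["p"],2),at(p,[u.mean(),v.mean()],.009))
a=[cv2.resize(cv2.imread(f"pics/{c}1.png"),(400,300)) for c in("top","side")]
cv2.imwrite("pics/m1.png",np.hstack(a))
E
```

```text
[0.48352508 0.35153089 0.08208723]
top 0.73 [0.4206 0.1518 0.009 ]
top 0.72 [0.4464 0.0821 0.009 ]
top 0.59 [0.6057 0.0533 0.009 ]
top 0.57 [0.55   0.0655 0.009 ]
top 0.54 [0.4802 0.2715 0.009 ]
top 0.46 [0.5415 0.1356 0.009 ]
top 0.45 [0.665  0.2664 0.009 ]
side 0.88 [0.4456 0.0778 0.009 ]
side 0.83 [0.5394 0.1308 0.009 ]
side 0.77 [0.5476 0.0606 0.009 ]
side 0.62 [0.6664 0.2688 0.009 ]
side 0.62 [0.4187 0.1478 0.009 ]
side 0.6 [0.4772 0.267  0.009 ]
side 0.55 [0.6037 0.0494 0.009 ]
```

View pics/m1.png

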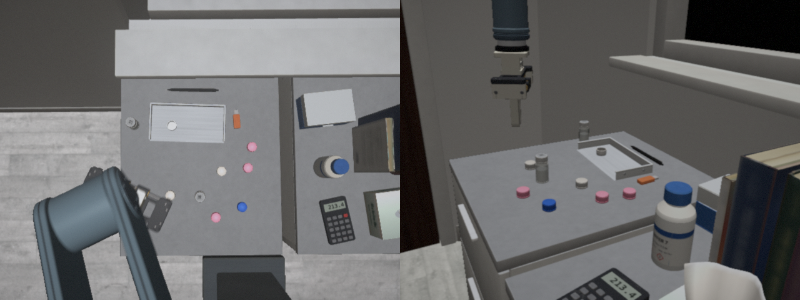

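cap_2 is in the pan at about (0.665, 0.266). Next is the left closed cap.

send_rows(
  plan="-0.66 0 0 0 0 0 -0.0312; -0.66 0.044 -0.195 0 0 0 0; -0.66 0.044 -0.195 0 0 0 0; -0.66 0 0 0.2 0 0 0; -0.66 0 0 0.165 0 0 0",
)

```text
clock: 4.8
tcp_pos: [0.4435, 0.2817, 0.0074]
tcp_rot: [3.14, 0.003, 2.8]
force: [-0.1, -0.6, -0.4]
grip_width: 0.016
finger_force: 0.0
```

send_rows(
  plan="-0.66 -0.03 0 0 0 0 0; -0.66 -0.04 0 0 0 0 0; -0.66 -0.05 0 0 0 0 0; -0.66 -0.07 0 0 0 0 0; -0.66 -0.07 0 0 0 0 0",
)

```text
clock: 5.3
tcp_pos: [0.4931, 0.2654, 0.0086]
tcp_rot: [3.14, 0.002, 2.802]
force: [-0.9, -0.3, 0.9]
grip_width: 0.0158
finger_force: 0.1
```

send_rows(
  plan="-0.66 -0.07 0 0 0 0 0; -0.66 -0.07 0 0 0 0 0; -0.66 -0.07 0 0 0 0 0; -0.66 -0.07 0 0 0 0 0; -0.66 -0.07 0 0 0 0 0",
)

```text
clock: 5.8
tcp_pos: [0.5577, 0.2418, 0.0072]
tcp_rot: [-3.142, -0.0, 2.802]
force: [-0.4, 1.1, 0.4]
grip_width: 0.0159
finger_force: 0.2
```

send_rows(
  plan="-0.66 -0.07 0 0 0 0 0; -0.66 -0.07 0 0 0 0 0; -0.66 -0.07 0 0 0 0 0; -0.66 -0.07 0 0 0 0 0; -0.66 -0.07 0 0 0 0 0",
)

```text
clock: 6.3
tcp_pos: [0.6237, 0.2185, 0.0072]
tcp_rot: [-3.142, -0.0, 2.802]
force: [-1.0, 0.7, 0.8]
grip_width: 0.016
finger_force: 0.1
```

send_rows(
  plan="-0.66 -0.05 0 0 0 0 0; -0.66 -0.05 0 0 0 0 0; -0.66 -0.03 0 0 0 0 0; -0.66 0 0 0 0 0 0; -0.66 0.08 0 0 0 0 0",
)

```text
clock: 6.8
tcp_pos: [0.6335, 0.2149, 0.0073]
tcp_rot: [3.141, 0.002, 2.801]
force: [0.3, -0.0, 0.0]
grip_width: 0.016
finger_force: 0.0
```

send_rows(
  plan="-0.66 0.12 0 -0.15 0 0 0; -0.66 0.15 0 -0.2 0 0 0; -0.66 0.2 0 0 0 0 -0.047; -0.66 0.2 0 0 0 0 -0.047; -0.66 0 0 0 0 0 -0.047",
)

```text
clock: 7.3
tcp_pos: [0.4974, 0.2555, 0.0771]
tcp_rot: [3.142, -0.005, -3.029]
force: [-0.8, 0.4, 0.7]
grip_width: 0.0159
finger_force: 0.0
```

```bash
python3 - <<'E'
from h import *
s=observe();print(s["tcp_pos"],s["tcp_rot"])
for c in("top","side"):
    p=capture(c);save(p,c+"2")
    for r in silhouettes(p,"cap_1"):
        v,u=np.nonzero(r["region"]);print(c,round(r["p"],2),at(p,[u.mean(),v.mean()],.009))
    for r in place_of(p,"vial_a"): print("v",at(p,r["uv"]))
E
```

```text
[0.49742986 0.25554255 0.07713257] [ 3.14158894 -0.0054098  -3.02889855]
top 0.71 [0.6649 0.2662 0.009 ]
top 0.7 [0.4207 0.1516 0.009 ]
top 0.68 [0.5419 0.1356 0.009 ]
top 0.61 [0.6057 0.0533 0.009 ]
top 0.51 [0.6645 0.2037 0.009 ]
top 0.49 [0.4468 0.0824 0.009 ]
top 0.47 [0.5499 0.0643 0.009 ]
v [0.669 0.374 0.   ]
side 0.9 [0.5396 0.1299 0.009 ]
side 0.87 [0.4457 0.0776 0.009 ]
side 0.87 [0.6033 0.0484 0.009 ]
side 0.78 [0.418  0.1462 0.009 ]
side 0.67 [0.6661 0.2691 0.009 ]
side 0.56 [0.6649 0.2041 0.009 ]
side 0.54 [0.5479 0.0604 0.009 ]
v [0.6698 0.36   0.    ]
v [0.4794 0.1886 0.    ]
```

send_rows(
  plan="-0.66 0 0 -0.05 0 0 -0.0433; -0.66 0.047 -0.214 0 0 0 0; -0.66 0.047 -0.214 0 0 0 0; -0.66 0.046 -0.214 0 0 0 0; -0.66 0 0 0.2 0 0 0",
)

```text
clock: 8.1
tcp_pos: [0.5133, 0.1184, 0.0511]
tcp_rot: [-3.138, 0.011, -2.909]
force: [2.4, 0.0, -1.1]
grip_width: 0.0159
finger_force: 0.0
```

send_rows(
  plan="-0.66 0 0 0.1 0 0 0; -0.66 0 0 0 0 0 0",
)

```text
clock: 8.3
tcp_pos: [0.5056, 0.122, 0.0245]
tcp_rot: [3.14, -0.006, -2.906]
force: [-0.3, -0.1, -0.3]
grip_width: 0.0158
finger_force: 0.0
```

send_rows(
  plan="-0.66 0 0.013 0.085 0 0 0; -0.66 -0.04 0 0 0 0 0; -0.66 -0.04 0 0 0 0 0; -0.66 -0.05 0 0 0 0 0; -0.66 -0.06 0 0 0 0 0",
)

```text
clock: 8.8
tcp_pos: [0.5456, 0.135, 0.0115]
tcp_rot: [-3.141, 0.002, -2.902]
force: [0.5, -0.8, -0.1]
grip_width: 0.0158
finger_force: 0.1
```

send_rows(
  plan="-0.66 -0.07 0 0 0 0 0; -0.66 -0.07 0 0 0 0 0; -0.66 -0.07 0 0 0 0 0; -0.66 -0.07 0 0 0 0 0; -0.66 -0.07 0 0 0 0 0",
)

```text
clock: 9.3
tcp_pos: [0.6137, 0.1518, 0.0115]
tcp_rot: [-3.141, 0.002, -2.902]
force: [-0.4, 0.2, 1.2]
grip_width: 0.0156
finger_force: 0.3
```

Remaining: 0.647 − 0.614 = 0.033, which is 0.17 in row units.

send_rows(
  plan="-0.66 -0.06 0 0 0 0 0; -0.66 -0.06 0 0 0 0 0; -0.66 -0.05 0 0 0 0 0; -0.66 0 0 0 0 0 0; -0.66 0.08 0 0 0 0 0",
)

```text
clock: 9.8
tcp_pos: [0.6312, 0.1558, 0.0107]
tcp_rot: [-3.141, 0.003, -2.902]
force: [-0.1, 0.7, -0.9]
grip_width: 0.0156
finger_force: 0.0
```

send_rows(
  plan="-0.66 0.1 0 -0.15 0 0 0; -0.66 0.1 0 -0.2 0 0 0; -0.66 0.15 0 -0.2 0 0 0; -0.66 0.2 0 0 0 0 0; -0.66 0 0 0 0 0 0",
)

```text
clock: 10.3
tcp_pos: [0.5169, 0.1291, 0.121]
tcp_rot: [3.141, -0.004, -2.902]
force: [-0.0, -0.0, -0.2]
grip_width: 0.0159
finger_force: 0.0
```

```bash
python3 - <<'E'
from h import *
s=observe();print(s["tcp_pos"])
for c in("top","side"):
    p=capture(c);save(p,c+"3")
    for r in silhouettes(p,"cap_1"):
        v,u=np.nonzero(r["region"]);print(c,round(r["p"],2),at(p,[u.mean(),v.mean()],.009))
cv2.imwrite("pics/m3.png",np.hstack([cv2.resize(cv2.imread("pics/top3.png")[100:400,180:430],None,fx=1.6,fy=1.6),cv2.resize(cv2.imread("pics/side3.png")[200:360,180:430],(400,480))]))
E
```

```text
[0.51688133 0.12908442 0.12103653]
top 0.77 [0.6645 0.2047 0.009 ]
top 0.68 [0.6056 0.0533 0.009 ]
top 0.63 [0.6661 0.2664 0.009 ]
top 0.48 [0.6654 0.1647 0.009 ]
side 0.94 [0.4185 0.1473 0.009 ]
side 0.86 [0.6041 0.0493 0.009 ]
side 0.85 [0.5476 0.0605 0.009 ]
side 0.77 [0.4449 0.0782 0.009 ]
side 0.76 [0.6651 0.2047 0.009 ]
side 0.53 [0.667  0.1701 0.009 ]
side 0.47 [0.6663 0.2688 0.009 ]
```

View pics/m3.png

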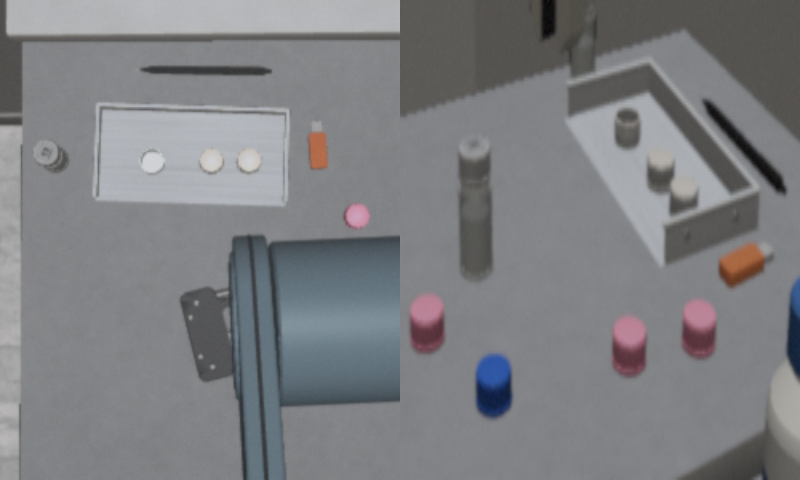

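All three grey caps lie on the pan floor, at top-crop (152,161), (211,161) and (249,160). The vials, USB stick and pen are where they were.

```bash
python3 -c "
from plant import *
print(hand_in())"
```

```text
the job is handed in; nothing more can be done
None
```

All three grey caps are inside the pan, about 40 mm past its front edge, the vials, USB stick and pen look undisturbed, and the job is handed in at about 10 s; no verdict was returned.

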